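# Match a returned hinge leaf to the jamb leaf and hold it

## Task

At the returns bench, check that the two halves of a returned hinge fit: turn the clamp knob of the cradle a good quarter turn clockwise (nearly to its stop) so its arm frees the loose hinge leaf, slide the leaf out of the cradle and lift it clear. Then bring it to the leaf on the jamb block, hinge opened out flat, with its single knuckle between the two fixed knuckles and the holes in line so that a thin pin could pass straight through. Finish while still holding it there in the gripper, steady and not leaning on anything, with the knob left open and the other articles on the counter left where they are.

Things in the scene. Friction and masses are not known exactly. Their poses are not given: they have to be found in the camera images.
- cradle: Fixed holder. Base x -75..85, y -115..55 mm, 6 thick. Origin on the counter under the leaf's seat, z up, +x the open mouth where the leaf slides out. Seat 14 mm above the counter; side guides 2 mm off the plate, 19 high; rear lip (x -40..-20, top 24 high, 2 mm above the plate) covers the plate's rear 10 mm, so slide the leaf 20 to 30 mm towards +x before lifting.
- clamp (a joint): Clamp knob on the cradle, rad; starts 0 to 0.12 (clamped), grows clockwise seen from above, stop at 1.65. Clamped, its steel arm (60 mm long, 16 wide, top 24 mm above the counter) points to cradle +y across the front of the leaf's plate and blocks it; beyond 1.2 it points to cradle +x, well clear. Stays where left; takes about 0.05 N m.
- clamp_grip (a point): Centre of the knob's grip bar, on the knob's axis, 44 mm above the counter, at cradle (35, -82) mm. Bar 44 mm long, 14 wide, from 30 to 54 mm above the counter. Site axes turn with the knob: x along the bar, y along the blocking arm (the cradle's axes at joint value 0).
- leaf: Loose hinge leaf, 0.13 to 0.25 kg, flat in the cradle (axes parallel to the cradle's, centred on it within 2 mm, underside 14 mm up). Origin mid underside of its steel plate, z up. Plate x -30..25, y -35..35, z 0..4 mm; one knuckle tube on its +x edge; on top a wooden block to grip: x -15..21, y -15..15 (30 mm wide), z 4..38.
- leaf_knuckle (a point): Middle of the loose leaf's knuckle hole, at leaf (38, 0, 2) mm; axes as the leaf's. Knuckle tube 16 mm outside diameter, 9 mm hole, 16 mm long, hole along y.
- jamb: Fixed wooden jamb block, x -22..50, y -50..50, z 0..45 mm from its origin on the counter, z up. A steel leaf lies on top (z 45..49) with two knuckle tubes overhanging its -x side. The loose leaf belongs with axes parallel to the jamb's: knuckle towards jamb +x, its plate and block out on the jamb's -x side over bare counter.
- jamb_knuckle (a point): Middle of the gap between the two fixed knuckles, on their hole line, at jamb (-38, 0, 47) mm; axes as the jamb's, holes along y. Tubes 16 mm outside, 9 mm hole, 24.5 long; gap 21 mm (2.5 mm free each side of the loose knuckle), open from above, below and jamb -x. Target for leaf_knuckle.
- tin: Bystander: round green enamel tin, 59 mm across, 38 mm tall, origin under its centre. Leave alone.
- nozzle: Bystander: red plastic hair dryer nozzle standing on its round end, 52 mm across, 75 mm tall, origin under its centre. Leave alone.
- wheel: Bystander: navy luggage wheel lying flat, 60 mm across, 30 mm tall, origin under its centre. Leave alone.
- carabiner: Bystander: nickel carabiner lying flat, 95 x 53 mm, 14 mm tall, origin under its middle. Leave alone.
- pin: Bystander: steel hinge pin, 5 mm thick, 90 mm long, lying flat along its x, origin under its middle. Not used; leave alone.
- tape_core: Bystander: cardboard tape core, 76 mm across, 24 mm tall, origin under its centre. Leave alone.
Things that resemble listed ones, but are neither listed nor needed, are in the scene too. What is shaped like the cradle but red or turquoise is not meant.

How it is judged:
By the outcome, as a careful person would: the job done as asked, in the order asked, and still so for the second after the job is handed in, while the arm keeps its last pose, push and grip.
It also fails if it takes over 48 s, if anything falls off the work surface, if the arm or the gripper's body presses on something with over 40 N, if the wrist force passes 120 N, or if a joint passes its speed limit or range.

## Robot

A 7-joint arm with a two-finger parallel gripper is mounted at the origin on the work surface. World frame = base frame: x ahead of the robot, y to its left, z up, the work surface at z = 0. Lengths are in m, angles in rad, forces in N, time in s.
With the tool pointing down it reaches from about 0.4 to 0.85 m from the base axis. Payload 10.4 kg.
Tool frame: the origin (TCP) lies at the very end of the fingers, on their centre line; the grasp point (between the pads) lies 19 mm behind it; z points along the fingers, y is the line along which they close (so a half turn about z gives the same grasp; the last joint's range is limited). The gripper opens to 87 mm and grips with 3 to 60 N. Pads are 19 mm wide; open, the fingers measure 117 mm over their backs; the gripper's body (75 mm by 190 mm) begins 51 mm behind the grasp point.
Start: joints at [-1.165, 0.332, -0.065, 1.46, 0.022, 1.35, -0.088], TCP at [0.26, 0.568, 0.223] pointing down, gripper open.
Joint ranges: [-2.6, 2.6], [-0.5, 2.12], [-1.47, 1.34], [0.16, 2.42], [-1.27, 4.41], [0.06, 2.06], [-2.6, 2.6]. Speed limits (rad/s): [2.22, 2.22, 2.79, 2.79, 3.14, 3.14, 3.14].

## Interface

Orientations are given as a unit quaternion [x, y, z, w].
In Python, from bench import r gives the robot as it stands.
- The arm moves only by the shell command python3 -m crank 'ROWS' [FORCE]. ROWS is JSON, a list that holds one entry, the list of rows, each a list of 5 numbers: the shift along the tool's x, y, z in mm, then the turn about the tool's z in degrees, then the opening, from -1 (shut) to 1 (fully open). A call has 1 to 20 rows; each row is the pose to reach, as a shift and turn from the pose commanded when the call began, along the tool's axes at that moment; what a row does not reach only later rows make up. A row lasts 1/10 s, in which the tool goes at most 50 mm and 8.59 degrees, less where a joint would pass 70% of its speed; a pose out of reach is approached as far as the arm can. A call with a gripper value outside its range is refused whole. The fingers move at their own pace and stop on an object; FORCE is the grip in N (left out, the last holds). Time passes only in rows, so rows that repeat a pose let the fingers close. It gives the time, the measured TCP pose, the force, the opening and the grip force at its end, in the units of the state.
- r.read_state(): the state, without advancing time (a new reading comes with each control period).
- r.camera(name): name is "scene" or "top" or "wrist"; returns a dict with "image" (420x560x3 uint8, red, green, blue), "vfov" (degrees; the focal length in pixels is half the picture's height over the tangent of half this angle, whatever the lens; pixels are square), "cx", "cy" (the principal point, pixels), "eye" and "attitude" of the camera in the world. Camera axes: x right, y down, z forward; pixel columns grow to the right and rows downward; lengths in m; the calibration is good to about 2 mm. A picture is of the moment at which its call begins. There is no depth.
- r.close_job(): hands the job in; it is judged then, once.
The state is a dict: "time": time; "joint_positions": joint angles; "joint_vel": joint speeds; "joint_torque": joint torques, N m; "ee_pos": TCP position; "eef_rot": TCP orientation; "ft_force": force on the tool from outside, world axes, zero at the start; "torque": the same for the moment, N m; "width": finger opening in m; "grip_force": force on a finger pad.
Only numpy, scipy, OpenCV 4.12 (cv2) and the standard library are available. Lean on these libraries where they do the work, as an engineer would, in place of code of your own. Each camera call takes 0.05 s, during which the arm holds its last target. There are 200 camera calls.

## Working session

There is one attempt and no reset: what is moved stays moved. The work goes in short steps, Python scripts to look and compute and a shell command to move; the robot and the scene stay as the last step left them, time stands still between calls to the robot, and variables do not carry over. Pictures are saved under pics/ and viewed, at most 10 in all, crops included, and the job is handed in when it is done.

```bash
mkdir -p pics; ls; cat > h.py <<'E'
import numpy as np, cv2, json
from scipy.spatial.transform import Rotation as R
from bench import r
def shot(n,f):
    c=r.camera(n); cv2.imwrite(f'pics/{f}.png',c['image'][:,:,::-1])
    json.dump({k:(np.asarray(v).tolist()) for k,v in c.items() if k!='image'},open(f'pics/{f}.json','w')); return c
def load(f): return json.load(open(f'pics/{f}.json'))
def rot(a):
    a=np.array(a); return R.from_quat(a).as_matrix() if a.size==4 else a.reshape(3,3)
def foc(c): return 210/np.tan(np.radians(c['vfov'])/2)
def px2w(c,u,v,z):
    d=rot(c['attitude'])@np.array([(u-c['cx'])/foc(c),(v-c['cy'])/foc(c),1]); e=np.array(c['eye']); return e+d*(z-e[2])/d[2]
def w2px(c,p):
    q=rot(c['attitude']).T@(np.array(p)-c['eye']); return np.array([c['cx']+foc(c)*q[0]/q[2],c['cy']+foc(c)*q[1]/q[2]])
E
python3 - <<'E'
from h import *
for n in ['top','scene']:
    c=shot(n,n+'1'); print(n,c['vfov'],c['cx'],c['cy'],c['eye'],np.round(rot(c['attitude']),3).tolist())
a=cv2.imread('pics/top1.png');
cv2.imwrite('pics/top1b.png',cv2.resize(a,(800,600),interpolation=cv2.INTER_CUBIC))
print(r.read_state())
E
```

```text
pics
top 46.16145182307338 278.3664091621266 207.4330340264895 [0.35814161 0.00729259 1.50540787] [[-0.002, -0.991, 0.131], [-1.0, 0.003, 0.005], [-0.006, -0.131, -0.991]]
scene 47.907010919484485 283.32731274868695 208.96540669036276 [1.40093246 0.37681516 0.88461585] [[-0.398, 0.606, -0.688], [0.917, 0.249, -0.312], [-0.018, -0.755, -0.655]]
{'time': 0.1, 'joint_positions': array([-1.16462973,  0.33281438, -0.06468245,  1.46083457,  0.02162992,
        1.34986572, -0.08850354]), 'joint_vel': array([-9.85793320e-04, -1.29630308e-03, -5.86810332e-05, -1.67388691e-03,
       -1.18969616e-03, -2.05757090e-04, -5.75114101e-05]), 'joint_torque': array([ 2.31938197e-03, -6.24538279e+01,  2.53532908e-02, -3.90717208e+01,
       -6.13698852e-02,  3.65076901e-02,  5.91868024e-05]), 'ee_pos': array([0.25972928, 0.56812034, 0.22184076]), 'eef_rot': array([ 2.12742317e-01,  9.77108147e-01, -6.06744529e-04, -8.71619952e-05]), 'ft_force': array([ 0.58478732, -0.19765428, -0.19236285]), 'torque': array([ 0.00592371, -0.0399128 ,  0.0174059 ]), 'grip_force': 0.0, 'width': 0.08730059872986638}
```

View pics/top1b.png

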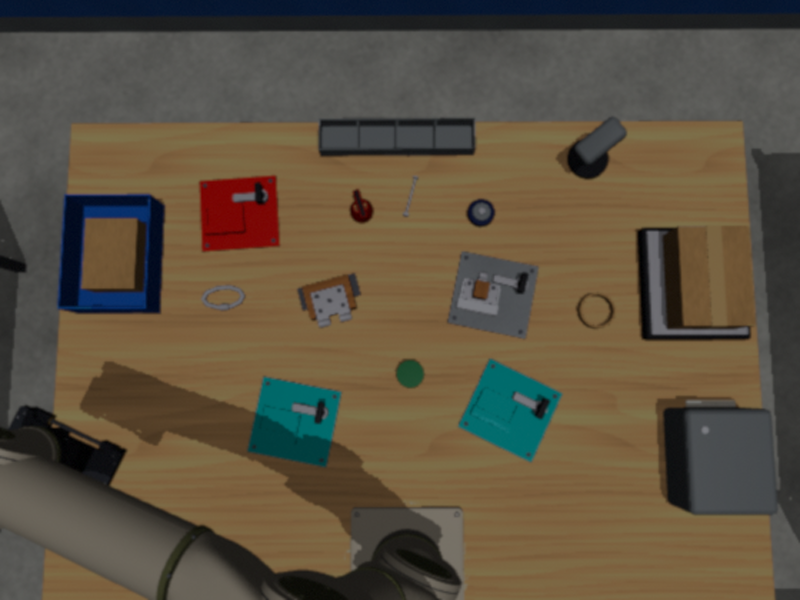

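View pics/scene1.png

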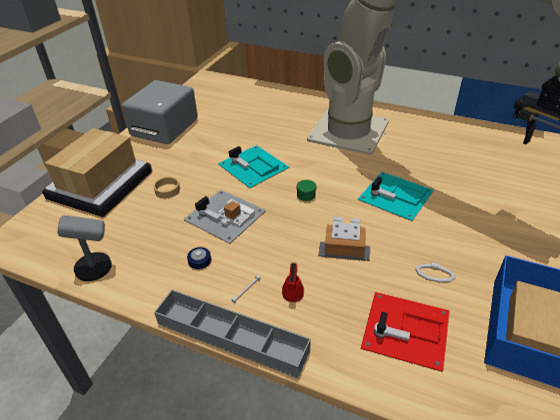

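The top view shows the grey cradle at about (493,295) in the 800 px picture, with its knob at (521,283), and the jamb at (330,300) with its knuckles facing down the image (towards the robot). I'll enlarge both.

```bash
python3 - <<'E'
from h import *
a=cv2.imread('pics/top1.png'); s=cv2.imread('pics/scene1.png')
t=np.vstack([cv2.resize(a[172:240,y:y+68],(400,400),interpolation=cv2.INTER_CUBIC) for y in ()]) if 0 else None
A=np.hstack([cv2.resize(a[y:y+66,x:x+66],(396,396),interpolation=cv2.INTER_CUBIC) for x,y in((311,173),(200,180))])
cv2.imwrite('pics/crop1.png',np.clip(A*1.5,0,255).astype('uint8'))
E
```

```text
(no output)
```

View pics/crop1.png

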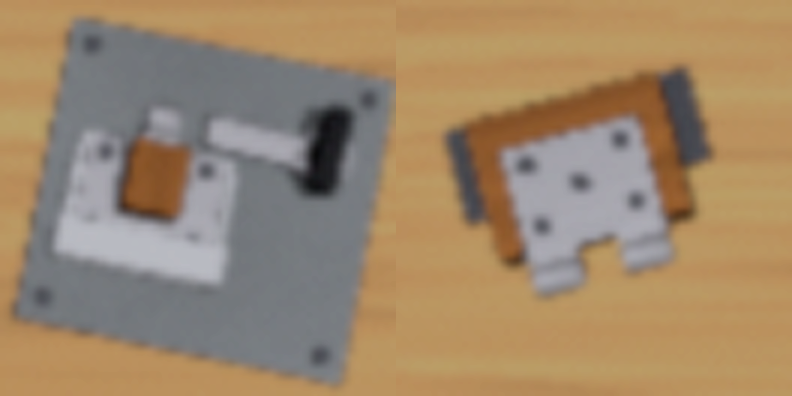

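```bash
cat >> h.py <<'E'
from scipy.optimize import least_squares
def fit(c,loc,px):
    # planar pose (x,y,yaw) of a body on the counter from local mm points & pixels
    loc=np.array(loc)/1000; px=np.array(px)
    def T(s): 
        q=R.from_euler('z',s[2]).apply(loc); q[:,:2]+=s[:2]; return q
    f=lambda s:(np.array([w2px(c,p) for p in T(s)])-px).ravel()
    g=px2w(c,*px.mean(0),0.02)
    o=least_squares(f,[g[0],g[1],0.0]); return o.x,np.round(f(o.x).reshape(-1,2),1).tolist()
E
python3 - <<'E'
from h import *
c=load('top1')
K=lambda l,x0,y0,ox:[(x0+(u-ox)/6-.4,y0+v/6-.4) for u,v in l]
s,e=fit(c,[(85,55,6),(85,-115,6),(-75,-115,6),(-75,55,6),(35,-82,54)],K([(75,18),(390,80),(340,383),(15,315),(330,150)],311,173,0)); print('cradle',s,np.degrees(s[2]),e)
s,e=fit(c,[(-38,22.75,53),(-38,-22.75,53),(50,50,45),(50,-50,45),(-22,50,45),(-22,-50,45)],K([(557,278),(650,252),(467,127),(660,75),(512,262),(692,215)],200,180,396)); print('jamb',s,np.degrees(s[2]),e)
E
```

```text
cradle [ 0.56291085 -0.15772971 -0.20337221] -11.652369578391143 [[-0.7, -0.4], [1.0, 0.0], [0.1, 0.3], [-0.6, 0.5], [0.2, -0.4]]
jamb [0.53784296 0.15469223 0.26128747] 14.970669098364471 [[0.7, 0.2], [0.1, 0.5], [-0.0, -0.3], [0.1, -0.2], [-1.7, 0.3], [0.8, -0.6]]
```

The fits hold (residuals about 1 px). The cradle is at (0.563,-0.158) with yaw -11.7°, and the jamb at (0.538,0.155) with yaw +15.0°. Next I move above the knob at (0.581,-0.245).

```bash
python3 -m crank '[[[-40,-40,5,-1,0],[-120,-115,20,-4,0],[-630,-606,70,-12,0],[-630,-606,70,-12,0],[-630,-606,70,-12,0],[-630,-606,70,-12,0],[-630,-606,70,-12,0],[-630,-606,70,-12,0],[-630,-606,70,-12,0],[-630,-606,70,-12,0],[-630,-606,70,-12,0],[-630,-606,70,-12,0],[-630,-606,70,-12,0],[-630,-606,70,-12,0],[-630,-606,70,-12,0],[-630,-606,70,-12,0],[-630,-606,70,-12,0],[-630,-606,70,-12,0],[-630,-606,70,-12,0],[-630,-606,70,-12,0]]]' 20
```

```text
time: 2.1
ee_pos: [0.5805, -0.2449, 0.1518]
eef_rot: [0.11, 0.994, 0.0, -0.001]
ft_force: [-0.2, -0.0, -0.0]
width: 0.0434
grip_force: 0.0
```

```bash
cat >> h.py <<'E'
def toolyaw():
    s=r.read_state(); M=rot(s['eef_rot']); return s['ee_pos'],np.degrees(np.arctan2(M[1,1],M[0,1])),M
E
python3 - <<'E'
from h import *
c=shot('wrist','w1'); print(c['eye'],c['vfov'],np.round(rot(c['attitude']),3).tolist(),toolyaw()[:2])
cv2.imwrite('pics/w1b.png',cv2.resize(c['image'][:,:,::-1],(800,600),interpolation=cv2.INTER_CUBIC))
for p in [(.5806,-.2451,.054),(.5629,-.1577,.018)]: print(w2px(c,p)/.7)
E
```

```text
[ 0.50376158 -0.22715082  0.31377727] 59.72185549176956 [[0.218, 0.935, 0.28], [0.976, -0.209, -0.064], [-0.001, 0.287, -0.958]] (array([ 0.580671  , -0.24379592,  0.15205244]), np.float64(77.45661243797768))
[398.70983634 289.65663467]
[542.87825269 209.7075643 ]
```

View pics/w1b.png

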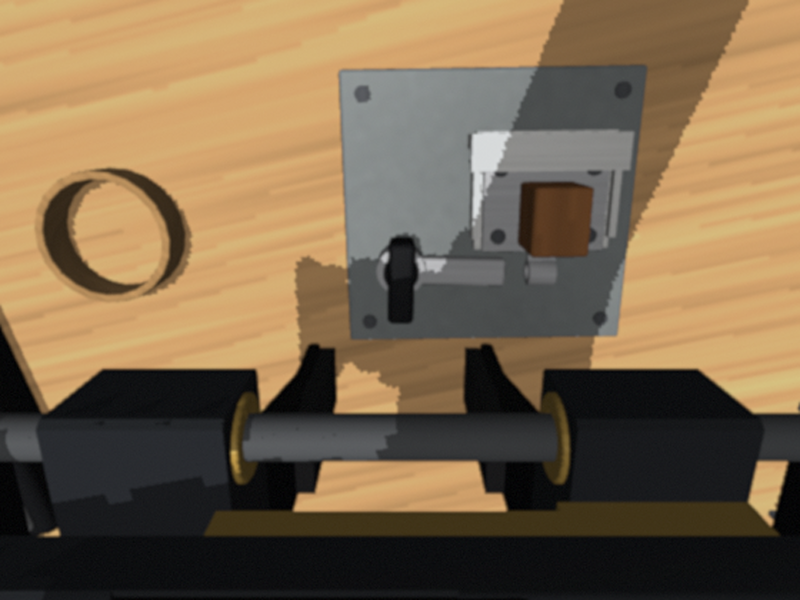

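The wrist view shows the bar with its top face centred near (401,287), against a prediction of (399,290), so the knob is confirmed. The cradle corners are clear, so I'll refit the cradle and leaf.

```bash
python3 - <<'E'
from h import *
c=load('w1')
f=lambda l:np.array(l)*.7-.15
s,e=fit(c,[(-75,-115,6),(-75,55,6),(85,55,6),(85,-115,6)],f([(341,71),(645,67),(617,334),(351,338)])); print('cradle',s,np.degrees(s[2]),e)
q=R.from_euler('z',s[2]).apply([.035,-.082,.054]);print('knob',q[:2]+s[:2])
P=[px2w(c,*(np.array(p)*.7-.15),.016) for p in ((541,271),)];print('leaf knuckle',P, 'in cradle',R.from_euler('z',-s[2]).apply(P[0]-[s[0],s[1],0]))
E
```

```text
cradle [ 0.56141356 -0.15650835 -0.20567601] -11.784367195088496 [[-2.6, -1.2], [2.9, -1.8], [0.8, 2.6], [-1.1, 2.2]]
knob [ 0.57892909 -0.24392806]
leaf knuckle [array([ 0.59872914, -0.16351551,  0.016     ])] in cradle [0.03796015 0.00076145 0.016     ]
```

```bash
python3 -m crank '[[[0,0,40,0,0],[0,0,80,0,0],[0,0,105,0,0],[0,0,117,0,0],[0,0,121,0,0],[0,0,121,0,-1],[0,0,121,0,-1],[0,0,121,0,-1],[0,0,121,0,-1],[0,0,121,0,-1],[0,0,121,0,-1]]]' 25
```

```text
time: 3.25
ee_pos: [0.5813, -0.2446, 0.0321]
eef_rot: [0.109, 0.994, 0.0, 0.0]
ft_force: [-1.1, 1.3, 6.0]
width: 0.0139
grip_force: 25.0
```

Gripped, with the width at 13.9 mm matching the bar. Now I turn it.

```bash
python3 -m crank '[[[0,0,0,4,-1],[0,0,0,11,-1],[0,0,0,18,-1],[0,0,0,25,-1],[0,0,0,32,-1],[0,0,0,39,-1],[0,0,0,46,-1],[0,0,0,53,-1],[0,0,0,60,-1],[0,0,0,67,-1],[0,0,0,74,-1],[0,0,0,80,-1],[0,0,0,85,-1],[0,0,0,89,-1],[0,0,0,90,-1],[0,0,0,90,-1],[0,0,0,90,-1]]]' 25; python3 -c "
from h import *
p,y,M=toolyaw();print(p,y,r.read_state()['torque'])"
```

```text
time: 4.95
ee_pos: [0.5778, -0.2469, 0.0321]
eef_rot: [0.781, 0.624, -0.002, -0.001]
ft_force: [-14.7, -2.0, 12.7]
width: 0.0138
grip_force: 25.0
[ 0.57782677 -0.24685973  0.03205958] -12.728291395448599 [-0.34715194  3.05411938 -0.00418548]
```

```bash
python3 -m crank '[[[0,0,0,0,0],[0,0,0,0,0],[0,0,0,0,0],[0,0,-15,0,0],[0,0,-50,0,0],[0,0,-90,0,0],[0,0,-120,0,0],[0,0,-120,0,0]]]' 25; python3 - <<'E'
from h import *
c=shot('top','t2'); d=shot('wrist','w2'); print(toolyaw()[:2])
A=np.hstack([cv2.resize(c['image'][173:239,311:377],(396,396),interpolation=cv2.INTER_CUBIC),cv2.resize(d['image'],(400,396))])[:,:,::-1]
cv2.imwrite('pics/crop2.png',np.clip(A*1.4,0,255).astype('uint8'))
E
```

```text
time: 5.75
ee_pos: [0.5828, -0.246, 0.157]
eef_rot: [0.78, 0.625, 0.002, 0.003]
ft_force: [0.2, -0.1, -0.2]
width: 0.0433
grip_force: 0.0
(array([ 0.58132889, -0.24453796,  0.15265011]), np.float64(-12.548541938499863))
```

View pics/crop2.png

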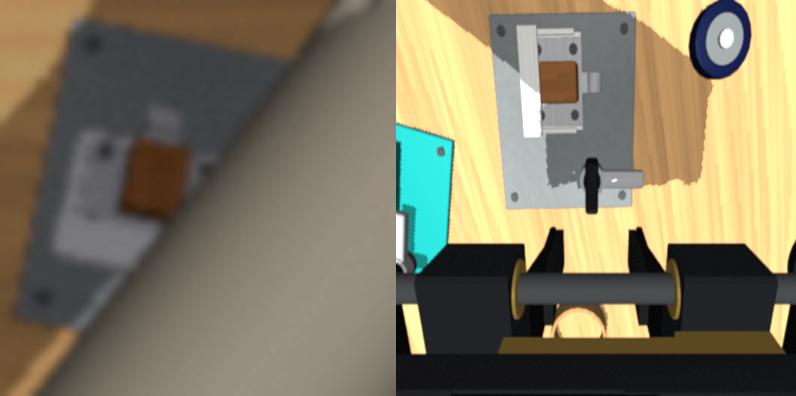

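The knob is open: its arm now points to cradle +x, clear of the leaf's path. Next I move over the leaf and turn back.

```bash
python3 -m crank '[[[20,-9,0,-4,0.2],[50,-20,0,-12,0.2],[81,-34,0,-20,0.2],[81,-34,0,-28,0.2],[81,-34,0,-36,0.2],[81,-34,0,-44,0.2],[81,-34,0,-52,0.2],[81,-34,0,-60,0.2],[81,-34,0,-68,0.2],[81,-34,0,-76,0.2],[81,-34,0,-83,0.2],[81,-34,0,-88,0.2],[81,-34,0,-91,0.2],[81,-34,0,-91,0.2],[81,-34,0,-91,0.2]]]' 25;  python3 - <<'E'
from h import *
d=shot('wrist','w3'); p,y,M=toolyaw(); print(p,y)
cv2.imwrite('pics/w3b.png',np.clip(cv2.resize(d['image'][50:290,120:440,::-1],(800,600),interpolation=cv2.INTER_CUBIC)*1.5,0,255).astype('uint8'))
q=R.from_euler('z',-11.7,degrees=True)
for l in [(-15,-15,38),(-15,15,38),(21,15,38),(21,-15,38),(38,0,10)]: print((w2px(d,q.apply(np.array(l)/1e3)+[.562,-.157,.014])-[120,50])*2.5)
E
```

```text
time: 7.35
ee_pos: [0.5649, -0.158, 0.1509]
eef_rot: [0.102, 0.995, 0.0, -0.001]
ft_force: [-0.1, 0.1, 0.2]
width: 0.0522
grip_force: 0.0
[ 0.56502765 -0.15801469  0.15105135] 78.34855242422536
[348.35314293 320.89092972]
[450.9712688  321.03584952]
[448.90368754 436.74130448]
[350.10435982 436.59178466]
[399.50463233 455.06231079]
```

View pics/w3b.png

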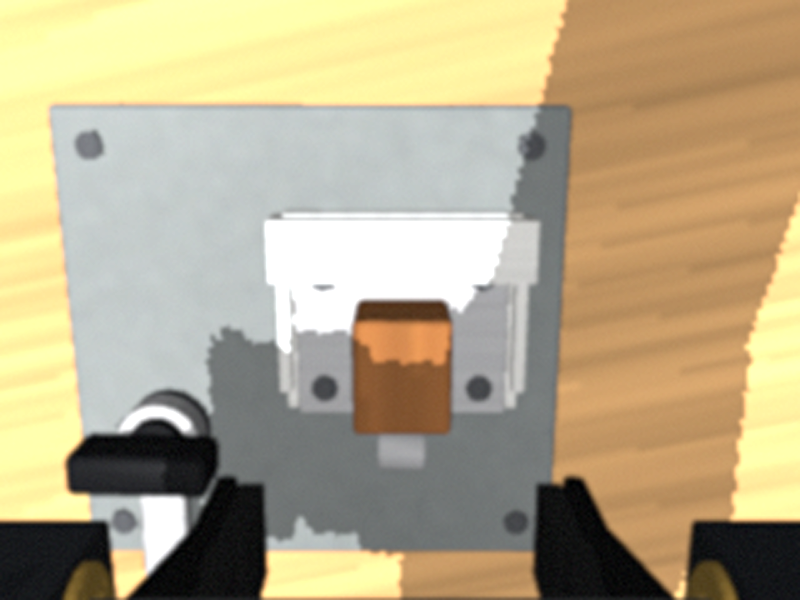

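The block top spans (353–452, 320–434) against a prediction of (349–450, 321–437), so we're aligned within 1 mm. Down and grip.

```bash
python3 -m crank '[[[0,0,40,0,0.2],[0,0,80,0,0.2],[0,0,108,0,0.2],[0,0,121,0,0.2],[0,0,126,0,0.2],[0,0,126,0,0.2],[0,0,126,0,-1],[0,0,126,0,-1],[0,0,126,0,-1],[0,0,126,0,-1],[0,0,126,0,-1],[0,0,126,0,-1]]]' 40
```

```text
time: 8.6
ee_pos: [0.5657, -0.1581, 0.0262]
eef_rot: [0.101, 0.995, 0.0, 0.0]
ft_force: [-1.3, 1.7, 5.3]
width: 0.0296
grip_force: 40.0
```

```bash
python3 -m crank '[[[0,0,-1,0,-1],[-4,0,-1,0,-1],[-9,0,-1,0,-1],[-15,0,-1,0,-1],[-21,0,-1,0,-1],[-26,0,-1,0,-1],[-27,0,-1,0,-1],[-27,0,-1,0,-1]]]' 40
python3 -m crank '[[[0,0,-6,0,-1],[0,0,-20,0,-1],[0,0,-50,0,-1],[0,0,-85,0,-1],[0,0,-110,0,-1],[0,0,-120,0,-1],[0,0,-120,0,-1],[0,0,-120,0,-1]]]' 40
python3 - <<'E'
from h import *
p,y,M=toolyaw();print(p,y)
q=R.from_euler('z',14.97,degrees=True)
jk=np.array([.53784,.15469,0])+q.apply([-.038,0,.047]); print('jk',jk)
# target tool: yaw y=105, TCP in leaf frame (3,0,10.?) 
E
```

```text
time: 9.4
ee_pos: [0.5918, -0.1637, 0.0264]
eef_rot: [0.101, 0.995, -0.0, -0.0]
ft_force: [-0.1, -0.6, -2.2]
width: 0.0297
grip_force: 40.0
time: 10.2
ee_pos: [0.5912, -0.1632, 0.1456]
eef_rot: [0.101, 0.995, 0.0, -0.001]
ft_force: [0.4, -0.6, -2.8]
width: 0.03
grip_force: 40.0
[ 0.59122666 -0.16324355  0.14562179] 78.44074816208784
jk [0.50112967 0.1448741  0.047     ]
```

```bash
python3 -m crank '[[[10,15,0,-1,-1],[30,45,4,-4,-1],[55,82,8,-8,-1],[81,120,12,-12,-1],[108,160,16,-16,-1],[135,200,16,-20,-1],[158,233,16,-23,-1],[173,256,16,-25,-1],[180,266,16,-26.5,-1],[181,268,16,-26.5,-1],[181,268,16,-26.5,-1],[181,268,16,-26.5,-1],[181,268,16,-26.5,-1]]]' 40
python3 - <<'E'
from h import *
d=shot('wrist','w4'); c=shot('scene','s4'); t=shot('top','t4');p,y,M=toolyaw(); print(p,y)
cv2.imwrite('pics/w4b.png',np.clip(cv2.resize(d['image'][120:420,80:480,::-1],(800,600),interpolation=cv2.INTER_CUBIC)*1.4,0,255).astype('uint8'))
E
```

```text
time: 11.5
ee_pos: [0.4686, 0.1339, 0.1304]
eef_rot: [-0.129, 0.992, -0.0, -0.0]
ft_force: [0.9, -0.3, -3.0]
width: 0.0298
grip_force: 40.0
[0.46841692 0.13464596 0.1305225 ] 104.85960651408926
```

View pics/w4b.png

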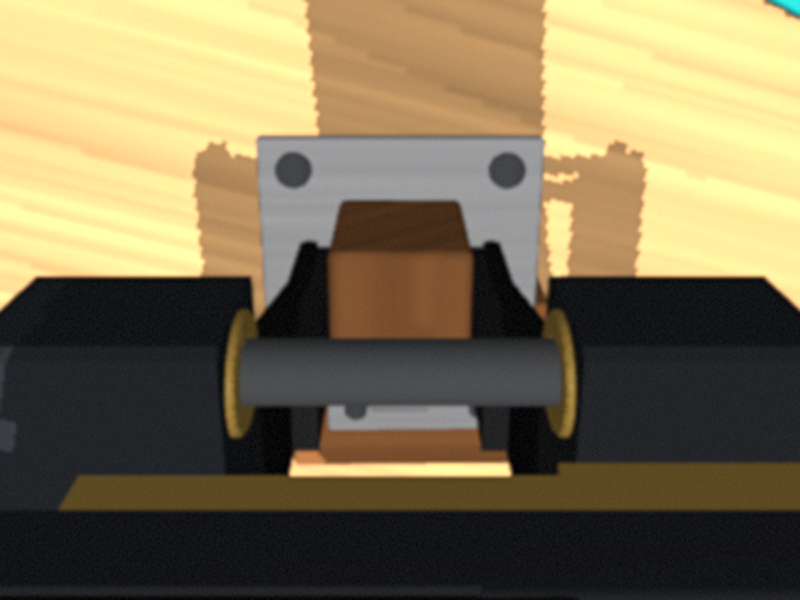

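The wrist camera sees the leaf's rear corners at (258,138) and (542,138) and the block square in the fingers, but the gripper hides the jamb. I'll look at the scene and top crops instead.

```bash
python3 - <<'E'
from h import *
c=load('s4');t=load('t4')
q=R.from_euler('z',14.97,degrees=True)
jk=np.array([.53784,.15469,0])+q.apply([-.038,0,.047])
u=w2px(c,jk+[0,0,.03]).astype(int);v=w2px(t,jk).astype(int);print(u,v)
S=cv2.imread('pics/s4.png');T=cv2.imread('pics/t4.png')
f=lambda I,p:cv2.resize(I[p[1]-33:p[1]+33,p[0]-33:p[0]+33],(396,396),interpolation=cv2.INTER_CUBIC)
cv2.imwrite('pics/crop4.png',np.clip(np.hstack([f(S,u),f(T,v)])*1.4,0,255).astype('uint8'))
d=load('w4'); p,y,M=toolyaw()
for l in [(-30,-35,4),(-30,35,4),(-15,-15,38),(-15,15,38)]:
    a=p+M@(np.array([-1,1,-1])*(np.array(l)-[3,0,11.5])/1000); print((w2px(d,a)-[80,120])*2)
E
```

```text
[345 211] [234 224]
[255.63424925 142.21477433]
[547.79840086 142.09514111]
[327.32345238 258.3502215 ]
[476.59951909 258.32584356]
```

View pics/crop4.png

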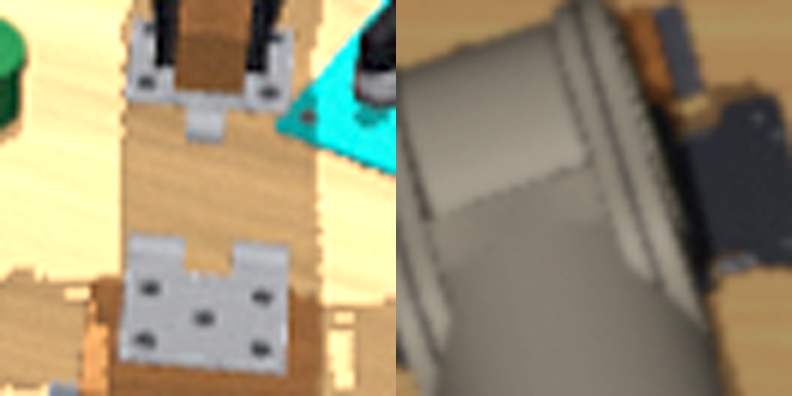

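The left crop (scene view) shows the leaf's knuckle at about (206,125) and the jamb knuckles at (155,248) and (263,256), with the gap between them. The arm blocks the top view. I'll compare predictions for both parts in this one picture.

```bash
python3 - <<'E'
from h import *
c=load('s4');q=R.from_euler('z',14.97,degrees=True);p,y,M=toolyaw()
f=lambda P:np.round((w2px(c,P)-[312,178]+.4)*6,0)
print('jamb')
for l in [(-38,35,55),(-38,10.5,55),(-38,-10.5,55),(-38,-35,55)]: print(l,f(q.apply(np.array(l)/1e3)+[.53784,.15469,0]))
print('leaf')
for l in [(38,8,10),(38,-8,10),(46,8,2),(46,-8,2),(25,35,4),(25,-35,4)]: print(l,f(p+M@(np.array([-1,1,-1])*(np.array(l)-[3,0,11.5])/1000)))
S=cv2.imread('pics/s4.png')
cv2.imwrite('pics/crop5.png',np.clip(cv2.resize(S[178:228,327:367],(640,800),interpolation=cv2.INTER_CUBIC)[:, :]*1.3,0,255).astype('uint8')[0:800])
I=cv2.imread('pics/crop5.png'); I=cv2.resize(I,(480,600)); cv2.imwrite('pics/crop5.png',I)
E
```

```text
jamb
(-38, 35, 55) [280. 249.]
(-38, 10.5, 55) [223. 244.]
(-38, -10.5, 55) [175. 240.]
(-38, -35, 55) [118. 235.]
leaf
(38, 8, 10) [226. 113.]
(38, -8, 10) [188. 110.]
(46, 8, 2) [224. 140.]
(46, -8, 2) [186. 137.]
(25, 35, 4) [291. 110.]
(25, -35, 4) [125.  96.]
```

View pics/crop5.png

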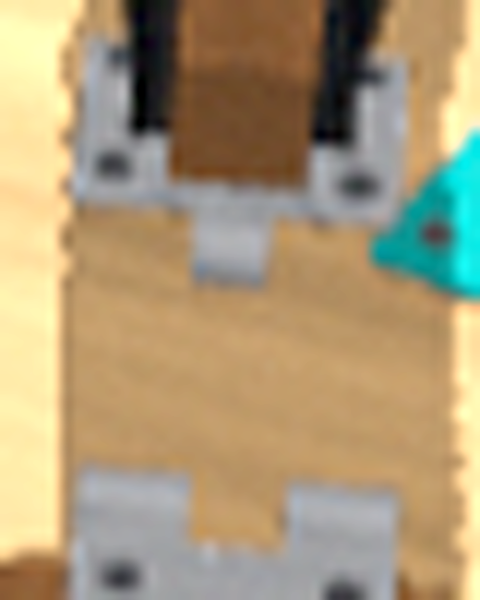

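In this enlargement the jamb tube edges are at x = 78, 190, 286 and 398 (top row 468–490) and the leaf knuckle spans 193–270, with its lower edge at about 280. I'll fit both parts in this one camera to get the relative offset.

```bash
python3 - <<'E'
from h import *
c=load('s4'); p,y,M=toolyaw()
k=lambda l:[(u/12+327-.45,v/12+178-.45) for u,v in l]
e=np.array(c['eye'])-[.50,.145,.05]; el=np.arctan2(e[2],np.hypot(*e[:2])*np.cos(np.arctan2(e[1],e[0])-.26)); sx,sz=8*np.sin(el),8*np.cos(el); print(sx,sz)
j,ej=fit(c,[(-38-sx,t,47+sz) for t in (-35,-10.5,10.5,35)],k([(78,468),(190,472),(286,483),(398,490)])); print('jamb',j,np.degrees(j[2]),ej)
z=(p[2]-.0115)*1000; e2=el-.03
L=[(25,-35,4),(25,35,4),(38+sx,-8,2-sz),(38+sx,8,2-sz)]
l,elf=fit(c,[(a,b,h+z) for a,b,h in L],k([(77,195),(403,222),(193,277),(268,285)])); print('leaf',l,np.degrees(l[2]),elf)
lt=p+M@(np.array([-1,1,-1])*(np.array([0,0,0])-[3,0,11.5])/1000); print('leaf by tool',lt,y-90)
for yaw in (14.97,np.degrees(j[2])):
    J=fit(c,[(-38-sx,t,47+sz) for t in (-35,-10.5,10.5,35)],k([(78,468),(190,472),(286,483),(398,490)]))[0]
    q=R.from_euler('z',yaw,degrees=True); mid=R.from_euler('z',J[2]).apply([-.038,0,0])[:2]+J[:2]
    kn=R.from_euler('z',l[2]).apply([.038,0,0])[:2]+l[:2]
    print('jk',mid,'leafk',kn,'d in tool mm',(M.T@np.r_[mid-kn,0]*1000).round(1))
E
```

```text
5.342492736542002 5.954642840674489
jamb [0.53700498 0.15961881 0.28113905] 16.108081021465914 [[-0.1, -0.1], [-0.0, 0.2], [0.0, -0.1], [0.1, -0.0]]
leaf [0.46396194 0.13438443 0.24663667] 14.131240385684617 [[-0.3, -0.6], [0.2, -0.4], [-0.0, 0.5], [0.1, 0.4]]
leaf by tool [0.46551808 0.13387618 0.11902232] 14.859606514089265
jk [0.50049686 0.14907571] leafk [0.50081202 0.14366189] d in tool mm [-1.1  5.3 -0. ]
jk [0.50049686 0.14907571] leafk [0.50081202 0.14366189] d in tool mm [-1.1  5.3 -0. ]
```

The scene-only relative fit says to move tool x -1 mm and y +5 mm. The leaf agrees with the arm's own reading within 1.5 mm. I'll shift, descend to about 22 mm above the fit, and remeasure by colour edges.

```bash
python3 -m crank '[[[0,2,10,0,-1],[-1,4.5,25,0.5,-1],[-1,4.5,42,0.5,-1],[-1,4.5,50,0.5,-1],[-1,4.5,51,0.5,-1],[-1,4.5,51,0.5,-1],[-1,4.5,51,0.5,-1],[-1,4.5,51,0.5,-1],[-1,4.5,51,0.5,-1]]]' 40
cat >> h.py <<'E'
def edges(name,z_extra=0,o=None):
    c=shot('scene',name); ims=[c['image'].astype(float)]+[r.camera('scene')['image'].astype(float) for _ in range(3)]
    I=np.mean(ims,0); return c,I[:,:,0]-I[:,:,2]   # wood high, steel ~0
E
python3 - <<'E'
from h import *
c,D=edges('s5'); p,y,M=toolyaw(); print(p,y,r.read_state()['ft_force'])
q=R.from_euler('z',15.5,degrees=True)
for l in [(-43.3,-35,53),(-43.3,35,53)]: print('jamb tube',w2px(c,q.apply(np.array(l)/1e3)+[.5370,.1596,0]))
for l in [(43.3,-8,-4),(43.3,8,-4),(25,-35,4),(25,35,4)]: print('leaf',w2px(c,p+M@(np.array([-1,1,-1])*(np.array(l)-[3,0,12])/1000)))
np.set_printoptions(linewidth=250); print('cols 330..363, rows 196..226'); 
for v in range(196,227): print(v,D[v,330:364].astype(int))
E
```

```text
time: 12.55
ee_pos: [0.4682, 0.14, 0.08]
eef_rot: [-0.126, 0.992, 0.0, 0.0]
ft_force: [0.0, 0.1, -3.1]
width: 0.0295
grip_force: 40.0
[0.46801756 0.13991623 0.07966049] 104.43144422158929 [-0.40411433  0.08434261 -3.2897289 ]
jamb tube [333.15062858 216.34744476]
jamb tube [360.00053781 218.47787901]
leaf [343.04060322 217.06356573]
leaf [349.25022364 217.63225973]
leaf [333.32111766 209.21014532]
leaf [360.30833136 211.62992631]
cols 330..363, rows 196..226
196 [  83   84   82   82   81   68   11   21    6   -2    0   -5   20   68   63   63   61   62   62   62   64   65   67   66   30   -6   -4   -2  -12  -43  -84 -101  -54  -37]
197 [  84   84   84   84   81   48   -9   -7   -5    0   -3   -6   21   66   63   63   62   62   63   62   63   66   70   64   18   -2    0   -3  -38  -82 -103  -93  -14    5]
198 [ 84  86  84  85  81  27  -7  -5  -5   0  -3  -3  28  69  66  67  66  61  62  61  64  65  66  67  18  -6  -2  -5 -17 -27 -14 -45 -66 -40]
199 [  84   82   85   85   82   17   -5   -2   -3   -2   -4   -2   26   64   59   59   60   56   57   59   63   63   69   68    9   -4   -2   -
[... 2384 characters left out ...]
 67 66 67 45 -8 -4 -3 -2 -3 -3 -4 -5 -2 36 68 67 67]
221 [85 81 77 12 -5 -3 -3 -2 -3 -2 -3 -2 20 71 68 67 69 69 67 68 40 -7 -4 -3 -4 -1 -2 -4 -5 -1 45 65 65 65]
222 [81 62 56  8 -4 -2 -2 -2 -2 -2 -4 -1 22 72 71 70 69 70 71 69 42 -7 -3 -3 -2 -3 -3 -3 -4  1 51 63 63 62]
223 [68 67 53 -2 -4 -3 -2 -2 -2 -2 -2 -2  8 24 20 36 35 37 49 51 33 -4 -3 -2 -3 -3 -2 -2 -4  1 54 65 62 62]
224 [70 71 49 -8 -3 -3 -3 -3 -3 -2 -2 -3 -4 -5 -6  3  3  3 11 11  9 -3 -3 -2 -2 -2 -2 -2 -4  1 56 69 67 64]
225 [73 75 40 -7 -3 -3 -6 -6 -2 -3 -2 -3 -4 -3 -4 -4 -3 -5 -5 -4 -3 -3 -2 -4 -3 -2 -3 -3 -5  0 60 70 69 68]
226 [69 68 31 -6 -3 -3 -6 -5 -3 -3 -3 -2 -2 -3 -3 -3 -2 -2 -3 -3 -3 -3 -3 -2 -2 -3 -3 -3 -4 -3 58 66 68 62]
```

```bash
python3 - <<'E'
from h import *
c=load('s5'); p,y,M=toolyaw(); p=np.array([0.46802,0.13992,0.07966]) if 0 else p
k=lambda l,P=p:P+M@(np.array([-1,1,-1])*(np.array(l)-[3,0,12])/1000)
q=R.from_euler('z',15.5,degrees=True); jm=lambda l,o=(0,0,0):q.apply(np.array(l)/1e3+np.array(o)/1e3)+[.5370,.1596,0]
print('p',p,y)
# residuals: columns of knuckle/gap centres at lit silhouettes, rows at silhouettes
kc=w2px(c,k((42,0,-2))); kr=w2px(c,k((43.3,0,-4))); gc=w2px(c,jm((-40,0,54.5)))
jl=w2px(c,jm((-43.3,-22.75,53))); jr=w2px(c,jm((-43.3,22.75,53)))
print(kc,kr,gc,jl,jr)
g=lambda f:(w2px(c,f(1))-w2px(c,f(0)))
print('px/mm jamb x,y,z',*[g(lambda s:jm((-38,0,47),s*np.eye(3)[i])) for i in range(3)])
t=jm((-38,0,47)); n=k((38,0,2)); print('nominal move tool mm',M.T@(t-n)*1000)
E
```

```text
p [0.46801756 0.13991623 0.07966049] 104.43144422158929
[346.22552841 216.4402055 ] [346.1427665  217.34767032] [346.52231678 217.82065048] [337.82393641 216.71825328] [355.27626854 218.1030269 ]
px/mm jamb x,y,z [-0.01503045  0.25525241] [0.38358761 0.03072381] [ 0.02653923 -0.28215432]
nominal move tool mm [ 1.2897631   1.15608842 22.66875036]
```

The edges give the relative correction: about +0.5 mm in tool x, -1 mm in y, -0.8° yaw, and 23 mm down.

```bash
python3 -m crank '[[[0.5,-1,0,-0.8,-1],[0.5,-1,2,-0.8,-1],[0.5,-1,5,-0.8,-1],[0.5,-1,8,-0.8,-1],[0.5,-1,11,-0.8,-1],[0.5,-1,14,-0.8,-1],[0.5,-1,17,-0.8,-1],[0.5,-1,20,-0.8,-1],[0.5,-1,22,-0.8,-1],[0.5,-1,23,-0.8,-1],[0.5,-1,23,-0.8,-1],[0.5,-1,23,-0.8,-1],[0.5,-1,23,-0.8,-1],[0.5,-1,23,-0.8,-1],[0.5,-1,23,-0.8,-1]]]' 40
python3 - <<'E'
from h import *
c,D=edges('s6'); p,y,M=toolyaw(); s=r.read_state(); print(p,y,s['ft_force'],s['torque'])
S=c['image'][200:240,320:372,::-1]
cv2.imwrite('pics/crop6.png',np.clip(cv2.resize(S,(780,600),interpolation=cv2.INTER_CUBIC)*1.3,0,255).astype('uint8'))
np.set_printoptions(linewidth=250)
for v in range(210,228): print(v,D[v,332:364].astype(int))
E
```

```text
time: 14.25
ee_pos: [0.4678, 0.1388, 0.0566]
eef_rot: [-0.133, 0.991, 0.0, 0.0]
ft_force: [-0.4, -0.5, -1.9]
width: 0.0297
grip_force: 40.0
[0.46776236 0.13881064 0.05657593] 105.23363114860268 [-0.82293308 -0.06989977 -2.69712621] [0.0370736  0.06595747 0.01861469]
210 [86 76 -9 -5 -3 -3 -2 -3  3 35 58 52 53 53 51 54 53 51 51 51 51 -7 -3 -2 -2 -3 -4  0 59 70 68 68]
211 [86 67 -9 -3 -2 -1  0 -3 -1 37 58 55 54 53 53 51 53 51 52 51 42 -5 -1 -2 -2 -2 -4  0 59 71 67 69]
212 [85 66 -7 -4 -3 -3 -4 -2 -3 40 56 52 52 55 54 51 51 53 55 51 22 -6 -3 -2 -2 -2 -5 -1 61 70 67 68]
213 [86 57 -8 -6 -6 -6 -5 -3 -3 40 58 54 53 54 54 56 52 53 54 51 20 -5 -4 -2 -3 -2 -3  2 69 68 67 66]
214 [85 44 -7 -4 -4 -3 -3 -3 -1 32 46 48 58 59 58 58 57 57 56 48 15 -5 -3 -4 -3 -3 -5  4 73 68 67 66]
215 [83 29 -8 -4 -2 -2 -2 -3 -2  5  7  7  9  9 10 15 16 17 23 27  5 -4 -2 -4 -4 -4 -5  3 69 66 66 67]
216 [84 33 -6 -2 -2 -2 -3 -3 -3 -3 -5 -5 -5 -5 -5 -4 -3 -3  0  1 -1 -3 -2 -3 -3 -2 -4  3 71 67 66 65]
217 [85 45 -7 -2 -3 -3 -2 -2 -3 -3  0 14 -4 -3 -2 -3 -3 -3  1 -4 -4 -2 -2 -4 -3 -4 -5  2 74 69 66 67]
218 [85 42 -7 -3 
[... 302 characters left out ...]
 -3 -3 -2 -2 -3 -3 -1 16 12 -4 -3 -4 -4  0 48 43 -7 -3 -2 -3 -2 -3 -4 -4  0 44 64 65 65]
222 [57  8 -3 -3 -3 -2 -2 -2 -3  0 16  6 -3 -2 -3 -3  4 58 44 -5 -2 -3 -3 -2 -2 -3 -4  0 52 64 63 64]
223 [53 -2 -4 -3 -2 -2 -2 -2 -3 -2  5 -3 -4 -1 -2 -4  4 46 35 -4 -2 -2 -2 -2 -2 -4 -4  2 54 66 63 63]
224 [49 -8 -3 -2 -2 -3 -2 -2 -2 -3 -3 -3 -3 -1 -2 -3 -1 12 10 -3 -3 -3 -2 -3 -2 -3 -4  2 55 70 66 64]
225 [39 -7 -3 -4 -5 -4 -2 -3 -3 -3 -3 -3 -3 -3 -2 -4 -3 -3 -3 -2 -2 -2 -2 -2 -3 -2 -5  0 59 69 69 67]
226 [31 -6 -3 -3 -5 -5 -3 -2 -2 -3 -3 -3 -3 -2 -2 -3 -4 -3 -3 -2 -2 -3 -2 -4 -3 -2 -4 -3 57 65 67 62]
227 [33 -6 -1 -3 -3 -3 -3 -3 -2 -2 -2 -1 -2 -3 -3 -3 -3 -3 -3 -3 -2 -3 -5 -5 -4 -3 -5 -3 68 66 68 62]
```

View pics/crop6.png

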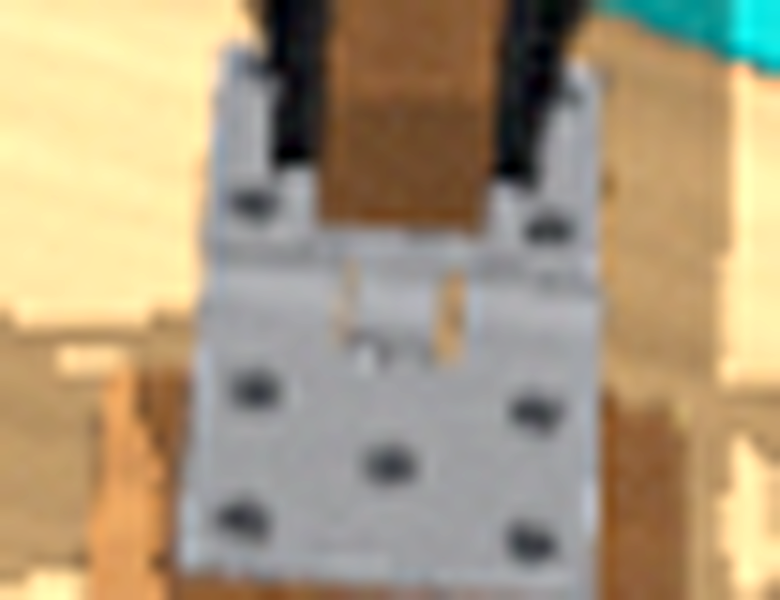

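The knuckle sits in the gap with wood showing on both sides, about 0.4 px on the left and 1.3 px on the right. I shift +1.2 mm in y to centre it, then compare the shading rows across the three tubes.

```bash
python3 -m crank '[[[0,0.6,0,0,-1],[0,1.2,0,0,-1],[0,1.2,0,0,-1],[0,1.2,0,0,-1],[0,1.2,0,0,-1]]]' 40
python3 - <<'E'
from h import *
c,D=edges('s7'); p,y,M=toolyaw(); s=r.read_state(); print(p,y,s['ft_force'],s['torque'])
I=np.mean([r.camera('scene')['image'].astype(float) for _ in range(6)],0)
np.set_printoptions(linewidth=250)
for v in range(216,224): print(v,D[v,338:354].astype(int))
G=I.mean(2); cols=lambda a,b:np.mean([cv2.warpAffine(G[:,x:x+1],np.float32([[1,0,0],[0,1,-(x-346.2)*.08]]),(1,420),flags=cv2.INTER_CUBIC)[:,0] for x in range(a,b)],0)
L,K,Rr=cols(335,341),cols(344,348),cols(353,359)
for v in range(211,228): print(v,L[v].round(),K[v].round(),Rr[v].round())
E
```

```text
time: 14.95
ee_pos: [0.4674, 0.1399, 0.0565]
eef_rot: [-0.133, 0.991, 0.0, 0.0]
ft_force: [0.3, 0.2, -2.3]
width: 0.0297
grip_force: 40.0
[0.4674033  0.13990279 0.05651989] 105.22973365449903 [-0.25020824  0.1889066  -3.08265432] [-0.01250545 -0.00631178  0.01879519]
216 [-2 -2 -2 -4 -5 -5 -5 -4 -4 -3 -3 -2  0  2  3 -3]
217 [-3 -2 -3 -4  0 16 -4 -4 -2 -3 -3 -3  2 -4 -3 -2]
218 [-2 -3 -4 -2  2 41 -5 -3 -3 -3 -4  1 38 -4 -3 -3]
219 [-2 -2 -3 -2 12 44 -5 -3 -2 -4 -4  3 56 -5 -3 -3]
220 [-2 -3 -3 -2 20 45 -6 -2 -2 -3 -4  1 50 -7 -4 -1]
221 [-3 -1 -3 -1 20 46 -5 -3 -2 -4 -2 10 46 -7 -2 -2]
222 [-1 -2 -2 -1 20 40 -5 -3 -1 -2  0 21 47 -6 -4 -3]
223 [-2 -3 -2 -1  6  6 -5 -1 -3 -2 -2 14 37 -5 -2 -3]
211 88.0 59.0 85.0
212 117.0 59.0 115.0
213 106.0 60.0 111.0
214 88.0 58.0 89.0
215 106.0 96.0 107.0
216 122.0 124.0 121.0
217 111.0 122.0 113.0
218 120.0 125.0 120.0
219 138.0 136.0 136.0
220 134.0 136.0 136.0
221 127.0 128.0 127.0
222 125.0 109.0 124.0
223 127.0 110.0 127.0
224 124.0 122.0 128.0
225 111.0 124.0 114.0
226 93.0 125.0 89.0
227 95.0 125.0 98.0
```

Both gaps are now equal (about 0.9 and 0.8 px). The shading peak sits at the same row, 219–220, on all three tubes, and the wrist force is only the leaf's weight. I'll hand it in.

```bash
python3 -m crank '[[[0,0,0,0,-1],[0,0,0,0,-1],[0,0,0,0,-1]]]' 40; python3 -c "
from bench import r
print(r.close_job())"
```

```text
time: 15.75
ee_pos: [0.4674, 0.14, 0.0565]
eef_rot: [-0.133, 0.991, 0.0, -0.0]
ft_force: [-0.8, 0.1, -2.3]
width: 0.0301
grip_force: 40.0
the job is handed in; nothing more can be done
None
```

I handed the job in at 15.75 s: the knob is open and the leaf is held steady with its knuckle centred in the jamb gap, the holes in line to within about 1.5 mm by my estimate (height from the arm's own reading only), and no verdict came back.

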